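# Pack the breakfast caddy

### The job

Pack the wooden breakfast caddy: stand the pepper mill in the taller round cup, the small tin in the low round cup, the jam jar in the wide square pocket and the salt shaker in the block with the small square opening, each upright on the floor of its pocket. The slim spice jar and the large tin look similar but do not belong: leave them standing where they are.

Things in the scene. Friction and masses are not known exactly. Their poses are not given: they have to be found in the camera images.
- pocket_tall_round: The taller of the two round wooden cups: 92 mm outer diameter, 82 mm inner diameter, 50 mm high. Place of the pepper mill. Fixed in the caddy (pale wood tray 118 x 430 mm, rim 26 mm high, immovable; four pockets in a row along y, 104 mm apart, any order). Origin: centre of its underside, 8 mm above the worktop; its floor is 4 mm higher. x across the row, y along it, z up.
- pocket_small_square: Thick-walled square wooden block, 98 x 98 mm and 36 mm high, with a small square opening of 64 x 64 mm. Place of the salt shaker. Fixed in the caddy (pale wood tray 118 x 430 mm, rim 26 mm high, immovable; four pockets in a row along y, 104 mm apart, any order). Origin: centre of its underside, 8 mm above the worktop; its floor is 4 mm higher. x across the row, y along it, z up.
- pocket_wide_square: Thin-walled square wooden box, 98 x 98 mm outside and 36 mm high, with a wide square opening of 88 x 88 mm. Place of the jam jar. Fixed in the caddy (pale wood tray 118 x 430 mm, rim 26 mm high, immovable; four pockets in a row along y, 104 mm apart, any order). Origin: centre of its underside, 8 mm above the worktop; its floor is 4 mm higher. x across the row, y along it, z up.
- pocket_low_round: The lower of the two round wooden cups, a shallow dish: 92 mm outer diameter, 82 mm inner diameter, only 18 mm high. Place of the small tin. Fixed in the caddy (pale wood tray 118 x 430 mm, rim 26 mm high, immovable; four pockets in a row along y, 104 mm apart, any order). Origin: centre of its underside, 8 mm above the worktop; its floor is 4 mm higher. x across the row, y along it, z up.
- pepper_mill: Turned dark wood pepper mill with a small metal knob on top, 58 mm diameter at the widest, 150 mm tall; at 85 mm above its foot it is about 50 mm wide to the grip; about 0.18 kg. Loose; round; its origin is the centre of its underside, z up along its axis.
- salt_shaker: Glass salt shaker, white inside, with a domed grey top: 44 mm diameter at its widest, about 38 mm to the grip 60 mm above its foot, 34 mm at the top, 90 mm tall; about 0.1 kg. Loose; round; its origin is the centre of its underside, z up along its axis.
- jam_jar: Glass jar of red jam with a white lid, 65 mm diameter (63 mm to the grip), 94 mm tall; about 0.33 kg. Loose; round; its origin is the centre of its underside, z up along its axis.
- small_tin: The smaller of two like-looking food tins, 57 mm diameter, 72 mm tall; about 0.18 kg. Loose; round; its origin is the centre of its underside, z up along its axis.
- large_tin: The larger tin, 75 mm diameter, 110 mm tall, behind the others. Stays where it is. Loose; round; its origin is the centre of its underside, z up along its axis.
- spice_jar: Straight slim spice jar with a flat dark cap and light brown contents, 41 mm diameter, 105 mm tall. Stays where it is. Loose; round; its origin is the centre of its underside, z up along its axis.
There are look-alikes about, which are no part of the job. Leave any pink look-alike of the pepper_mill alone.

How it is judged:
By the outcome, as a careful person would: the job done as asked, in the order asked, and still so for the second after the job is handed in, with the robot touching nothing.
It also fails if it takes over 120 s, if anything falls off the work surface, if the arm or the gripper's body presses on something with over 40 N, if the wrist force passes 120 N, or if a joint passes its speed limit or range.

### The arm

A 6-joint arm with a two-finger parallel gripper is mounted at the origin on a cart in front of the work surface, level with it; the furniture and walls round the work are solid. World frame = base frame: x ahead of the robot, y to its left, z up, the work surface at z = 0. Lengths are in mm, angles in rad, forces in N, time in s.
With the tool pointing down it reaches from about 225 to 875 mm from the base axis. Payload 3.4 kg.
Tool frame: the origin (TCP) lies between the finger pads; the fingertips stand 22 mm ahead of it and the grasp point (between the pads) lies 3 mm ahead of it; z points along the fingers, y is the line along which they close (so a half turn about z gives the same grasp; the last joint's range is limited). The gripper opens to 85 mm and grips with 20 to 120 N. Pads are 22 mm wide; open, the fingers measure 114 mm over their backs; the gripper's body (76 mm by 85 mm) begins 54 mm behind the grasp point. The pads swing forward as they close: fully open they stand 13 mm farther back than shut.
Start: joints at [-1.267, 0.276, 1.505, -0, 1.361, -0.121], TCP at [236.982, -523.927, 253.328] pointing down, gripper open.
Joint ranges: [-2.89, 2.89], [-0.75, 2.08], [0.22, 2.7], [-1.18, 4.32], [0.11, 2.71], [-2.7, 2.7]. Speed limits (rad/s): [2.57, 2.57, 3.14, 3.14, 3.14, 3.14].

### API

Orientations are given as a rotation vector (axis times angle).
In Python, from plant import manip, imaging, order gives the robot as it stands.
- The arm moves only by the tool apply_moves, never from a script. Its argument "plan" is a list of rows, each an object of numbers: "dx", "dy", "dz": the shift along the tool's x, y, z in m; "wx", "wy", "wz": the turn, a rotation vector about the tool's x, y, z in rad. In form: [{"dx": .., "dy": .., "dz": .., "wx": .., "wy": .., "wz": ..}, ...]. A call has 1 to 10 rows; each row shifts and turns the commanded pose from where the row before left it, along the tool's axes as they then stand; what a row does not reach is not made up. A row lasts 1/12 s, in which the tool goes at most 41.7 mm and 7.16 degrees, less where a joint would pass 70% of its speed; a pose out of reach is approached as far as the arm can. A call is refused whole if a number of a shift passes 0.0417 or a number of a turn 0.125, either way. A call with a gripper value outside its range is refused whole. "jaw" is the opening, from 0 (shut) to 1 (fully open), set as the call begins (left out, the last holds). The fingers move at their own pace and stop on an object; "squeeze" is the grip in N (left out, the last holds). Time passes only in rows, so rows that do not move let the fingers close. It gives the time, the measured TCP pose, the force, the opening and the grip force at its end, in the units of the state.
- manip.observe(): the state, without advancing time (a new reading comes with each control period).
- imaging.get_image(name): name is "scene" or "top" or "wrist"; returns a dict with "pixels" (420x560x3 uint8, red, green, blue), "range_z" (420x560 float32, mm along the optical axis (not along the pixel's ray), 0 where there is no reading), "mtx" (3x3 intrinsics, pixels), "R" (3x3) and "t" (3): a world point X has camera coordinates R X + t. Camera axes: x right, y down, z forward; pixel columns grow to the right and rows downward; lengths in mm; the calibration is good to about 2 mm. A picture is of the moment at which its call begins.
- order.hand_in(): hands the job in; it is judged then, once.
The state is a dict: "t": time; "qpos": joint angles; "joint_vel": joint speeds; "joint_efforts": joint torques, N m; "tcp_pos": TCP position; "tcp_rot": TCP orientation; "ft_force": force on the tool from outside, world axes, zero at the start; "torque": the same for the moment, N m; "width": opening from 0.0 (shut) to 1.0 (fully open); "finger_force": force on a finger pad.
Only numpy, scipy, OpenCV 4.12 (cv2) and the standard library are available. Lean on these libraries where they do the work, as an engineer would, in place of code of your own. Each camera call takes 0.05 s, during which the arm holds its last target. There are 200 camera calls.

## Working session

There is one attempt and no reset: what is moved stays moved. The work goes in short steps, Python scripts to look and compute and a tool call to move; the robot and the scene stay as the last step left them, time stands still between calls to the robot, and variables do not carry over. Pictures are saved under pics/ and viewed, at most 14 in all, crops included, and the job is handed in when it is done.

Besides the shell and the picture viewer there is one more tool, called after "Emit:" by a JSON object that holds its "api" and its "payload", one argument or row to a line. apply_moves: Moves the arm, as the interface text tells. Its arguments: {"type":"object","properties":{"plan":{"type":"array"},"jaw":{"type":"number"},"squeeze":{"type":"number"}},"required":["plan"]}

```bash
ls; mkdir -p pics
python3 - <<'E'
from plant import manip, imaging
import cv2,numpy as np
print(manip.observe())
for n in ("scene","top"):
    d=imaging.get_image(n); cv2.imwrite(f"pics/{n}0.png",d["pixels"][:,:,::-1]); np.savez(f"pics/{n}0.npz",**d)
    print(n,d["mtx"].tolist(),d["R"].round(3).tolist(),d["t"].round(1))
E
```

```text
pics
{'t': 0.0, 'qpos': array([-1.26696576e+00,  2.76603418e-01,  1.50614572e+00,  3.12907329e-05,
        1.36070098e+00, -1.21030612e-01]), 'joint_vel': array([ 0.00059227, -0.0008469 , -0.00102659, -0.00039975, -0.00081134,
       -0.00088258]), 'joint_efforts': array([-5.04893160e-04, -4.16782415e+01, -2.45808595e+01, -8.62464412e-05,
        1.10545184e-02, -4.57209779e-06]), 'tcp_pos': array([ 236.8518604 , -523.41156268,  252.429862  ]), 'tcp_rot': array([-3.06916519e+00, -6.61961676e-01,  2.18316175e-04]), 'ft_force': array([-0.07411973, -0.13655585, -0.24927157]), 'torque': array([-0.00026162, -0.01053547,  0.05136212]), 'finger_force': 0.0, 'width': 0.9971907844020019}
scene [[531.0354822967811, 0.0, 286.02490797185294], [0.0, 531.0354822967811, 210.17943574887323], [0.0, 0.0, 1.0]] [[-0.872, -0.49, -0.011], [-0.341, 0.623, -0.704], [0.352, -0.61, -0.71]] [ 327.4  268.3 1292.8]
top [[537.5458118504383, 0.0, 271.4575951805725], [0.0, 537.5458118504383, 208.8401375923323], [0.0, 0.0, 1.0]] [[0.091, -0.996, -0.001], [-0.931, -0.085, -0.354], [0.352, 0.034, -0.935]] [-165.2  428.9 1472.3]
```

View pics/scene0.png

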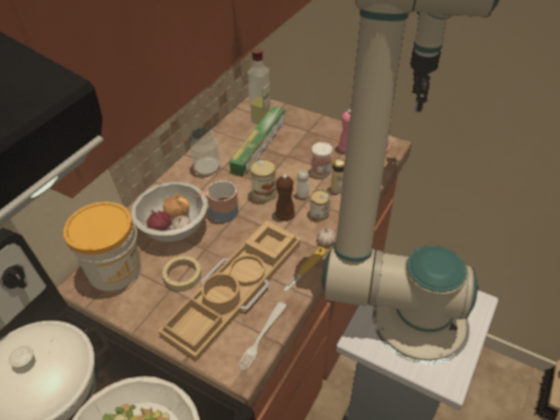

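View pics/top0.png

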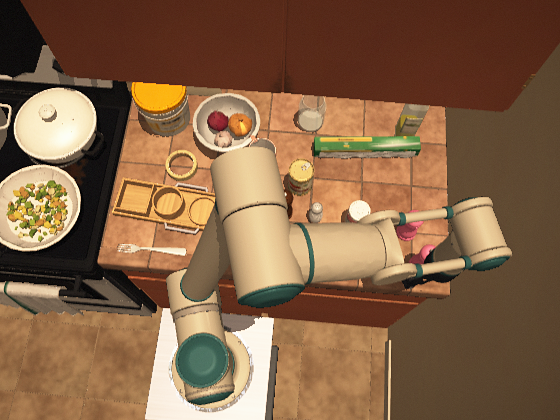

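The scene view shows the caddy's wide square pocket at (195,325), tall round cup at (222,293), low round dish at (247,270) and small square block at (271,243).

Candidates that could be mistaken:
- **Pepper mill:** dark mill (285,198) or pink mill (346,130).
- **Tins:** small tin (319,205), large tin (263,180) or mug (222,200).
- **Salt shaker or spice jar:** (303,183) or (338,175).
- **Jam jar:** (321,158).

I'll check these in a close crop.

Run:
```python
import cv2
a=cv2.imread("pics/scene0.png")[115:265,230:400]
cv2.imwrite("pics/c1.png",cv2.resize(a,None,fx=4,fy=4,interpolation=cv2.INTER_CUBIC))
a=cv2.imread("pics/scene0.png")[215:365,150:310]
cv2.imwrite("pics/c2.png",cv2.resize(a,None,fx=4,fy=4,interpolation=cv2.INTER_CUBIC))
```

```text
(no output)
```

View pics/c1.png

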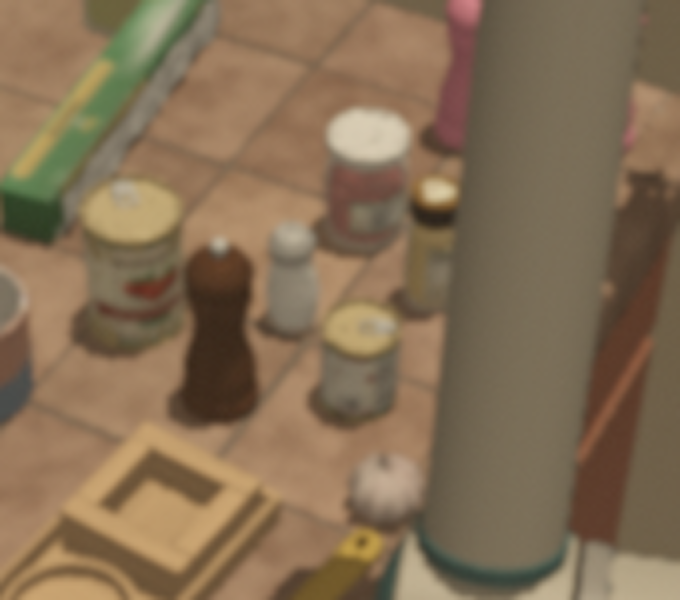

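View pics/c2.png

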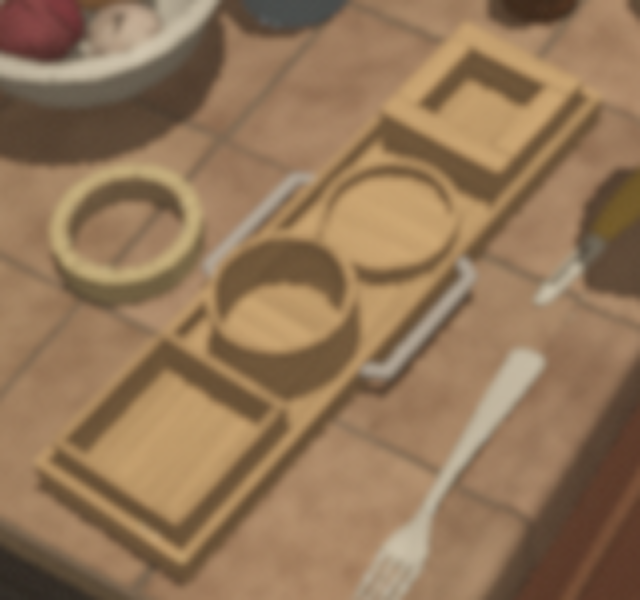

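The crops confirm the choice. The dark mill is at crop (220,330), the salt shaker with the domed top at (291,280), the jam jar at (368,180), the small tin at (360,365), the spice jar at (432,245) and the large tin at (132,265). In the caddy, from the near end: wide square, tall round, low round, small square. Next I'll get positions from depth.

```bash
cat > h.py <<'E'
import numpy as np, cv2
from scipy.optimize import least_squares
def cloud(d):
    z=d["range_z"].astype(float); v,u=np.indices(z.shape); K=d["mtx"]
    c=np.stack([(u-K[0,2])/K[0,0]*z,(v-K[1,2])/K[1,1]*z,z],-1)
    P=(c-d["t"])@d["R"]; P[z<=0]=np.nan
    return P
def ray(d,u,v,h):
    K=d["mtx"]; r=d["R"].T@np.array([(u-K[0,2])/K[0,0],(v-K[1,2])/K[1,1],1]); o=-d["R"].T@d["t"]
    return o+r*(h-o[2])/r[2]
def circ(p,r):
    f=lambda c:np.hypot(p[:,0]-c[0],p[:,1]-c[1])-r
    s=least_squares(f,p.mean(0)[:2],loss="soft_l1",f_scale=2); return s.x,np.sqrt(np.median(s.fun**2))
E
python3 - <<'E'
from h import *
S=np.load("pics/scene0.npz"); T=np.load("pics/top0.npz"); P=cloud(S); Q=P.reshape(-1,3); Q=Q[np.isfinite(Q[:,2])]
QT=cloud(T).reshape(-1,3); QT=QT[np.isfinite(QT[:,2])]
tops={"mill":(285,176),"salt":(303,172),"jam":(322,149),"stin":(320,197.5),"ltin":(263,168),"spice":(339,162.5),"pink":(346,118),"garlic":(326,237),"mug":(222,190)}
for n,(u,v) in tops.items():
    c=P[int(round(v)),int(round(u))]
    m=Q[(np.hypot(Q[:,0]-c[0],Q[:,1]-c[1])<42)&(Q[:,2]>8)&(Q[:,2]<200)]
    zt=np.percentile(m[:,2],97); top=m[m[:,2]>zt-5]
    mt=QT[(np.hypot(QT[:,0]-c[0],QT[:,1]-c[1])<42)&(QT[:,2]>8)&(QT[:,2]<200)]
    print(n,c.round(),"top z",zt.round(1),"topmid",((top.min(0)+top.max(0))/2).round(1),top.mean(0).round(1),len(top),"T:",(np.percentile(mt[:,2],97).round(1), mt[mt[:,2]>np.percentile(mt[:,2],97)-5].mean(0).round(1)) if len(mt) else None)
for n,c in {"NE":(475,25),"a":(590,95),"b":(505,172),"c":(385,105)}.items():
    print(n,ray(S,c[0]/4+150,c[1]/4+215,44).round(1))
print("wide",[ray(S,u/4+150,v/4+215,44).round(1)[:2].tolist() for u,v in((170,345),(285,408),(180,525),(48,448))])
import numpy as np
# height map around caddy
m=Q[(Q[:,0]>150)&(Q[:,0]<800)&(np.abs(Q[:,1])<650)]
H=np.zeros((650,1300),np.float32)
for x,y,z in m[np.argsort(m[:,2])]: 
    H[int(800-x)-1,int(650-y)-1]=z
H=cv2.dilate(H,np.ones((3,3)))
cv2.imwrite("pics/hm.png",cv2.resize(cv2.applyColorMap(np.clip(H*2,0,255).astype(np.uint8),cv2.COLORMAP_JET),(800,400)))
E
```

```text
mill [ 467. -159.  147.] top z 139.7 topmid [ 463.  -154.1  144. ] [ 464.4 -153.1  138.9] 87 T: (np.float64(145.6), array([ 465.2, -161.9,  146.8]))
salt [ 461. -255.   90.] top z 89.4 topmid [ 460.2 -249.7   89. ] [ 459.3 -251.    87.8] 42 T: (np.float64(90.3), array([ 459.2, -253.9,   88.3]))
jam [ 459. -373.   93.] top z 96.7 topmid [ 457.8 -372.4   95.5] [ 458.  -372.4   94.3] 171 T: (np.float64(97.4), array([ 458. , -373.7,   94.8]))
stin [ 379. -203.   66.] top z 73.0 topmid [ 377.9 -204.4   71.8] [ 377.6 -204.8   70.6] 171 T: None
ltin [ 564. -201.  104.] top z 111.1 topmid [ 562.3 -199.3  111. ] [ 562.4 -199.9  108.8] 233 T: (np.float64(110.8), array([ 561.9, -201.3,  108.3]))
spice [ 381. -327.  107.] top z 108.1 topmid [ 380.5 -324.8  106.5] [ 380.8 -324.1  106.1] 74 T: None
pink [ 442. -503.  132.] top z 139.9 topmid [ 443.1 -516.1  143. ] [ 442.8 -515.9  139.9] 28 T: (np.float64(133.8), array([ 431. , -524.2,  132.5]))
garlic [307. -99.  42.] top z 46.5 topmid [ 313.3 -113.3   48.2] [ 312.6 -114.3   44.8] 34 T: None
mug [ 651. -109.   53.] top z 87.9 topmid [640.1 -95.9  88.4] [ 647.2 -102.3   86.7] 54 T: (np.float64(89.1), array([650. , -99.8,  87.2]))
NE [471.4 -73.4  44. ]
a [370.6 -54.8  44. ]
b [387.1  30.5  44. ]
c [486.5  19.1  44. ]
wide [[497.0, 245.6], [410.6, 249.0], [418.7, 342.2], [516.1, 338.6]]
```

View pics/hm.png

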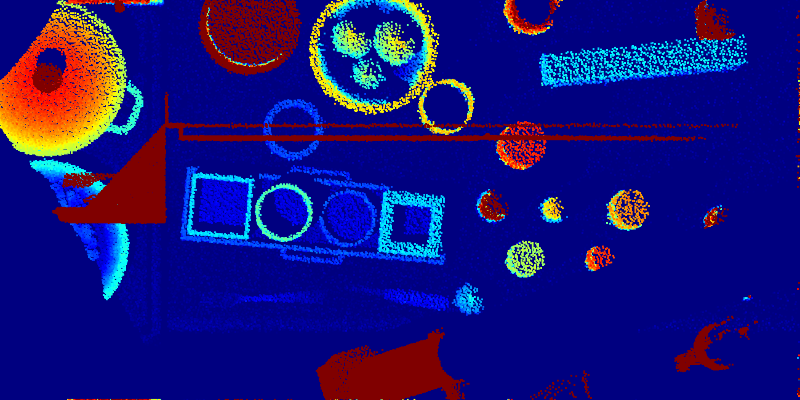

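The height map shows the four pockets in a row, tilted about 5°, with every object standing clear. The dark red lines are overhead furniture (hood and cabinet edges), and I need their heights.

Run:
```python
from h import *
S=np.load("pics/scene0.npz"); T=np.load("pics/top0.npz")
def flat(d):
    q=cloud(d).reshape(-1,3); return q[np.isfinite(q[:,2])]
Q=flat(S);QT=flat(T)
near=lambda q,c,r,a,b:q[(np.hypot(q[:,0]-c[0],q[:,1]-c[1])<r)&(q[:,2]>a)&(q[:,2]<b)]
obj={"mill":(464,-158,29,0,20),"salt":(460,-253,22,3,40),"jam":(458,-373,32.5,10,70),"stin":(378,-204,28.5,8,60),"ltin":(562,-200,37.5,8,95),"spice":(381,-325,20.5,8,85)}
for n,(x,y,r,a,b) in obj.items():
    for l,q in(("S",Q),("T",QT)):
        m=near(q,(x,y),r+8,max(a,5),b)
        if len(m)>15:
            c,e=circ(m,r); print(n,l,len(m),c.round(1),e.round(2))
print("mill mid z80-90",[ (c.round(1),e.round(2)) for c,e in [circ(near(Q,(464,-158),38,78,92),25)]])
# table
for l,q in(("S",Q),("T",QT)): print(l,"table z",np.median(near(q,(400,-270),30,-20,20)[:,2]))
# pockets
for l,q in(("S",Q),("T",QT)):
    m=near(q,(455,187),60,52,66)
    for r in (43.5,):
        if len(m)>10: c,e=circ(m,r); print(l,"tall",len(m),c.round(1),e,np.median(m[:,2]))
    m=near(q,(440,85),52,20,30); m=m[np.hypot(m[:,0]-440,m[:,1]-85)>36]
    if len(m)>10: c,e=circ(m,43.5); print(l,"low",len(m),c.round(1),e)
    for n,c0 in(("wide",(461,294)),("small",(429,-20))):
        m=near(q,c0,78,38,50)
        if len(m)>10:
            rc=cv2.minAreaRect(m[:,:2].astype(np.float32)); print(l,n,len(m),rc,np.median(m[:,2]))
# overhead
m=Q[(Q[:,0]>150)&(Q[:,0]<800)&(np.abs(Q[:,1])<650)&(Q[:,2]>180)]
for a,b in((382,650),(200,382),(0,200),(-200,0),(-500,-200)):
    k=m[(m[:,1]>a)&(m[:,1]<b)&(m[:,0]>400)]
    if len(k): print(a,b,len(k),k.min(0).round(),k.max(0).round())
```

```text
mill S 94 [ 468.  -157.7] 2.2
salt S 119 [ 461.  -256.7] 1.41
salt T 64 [ 459.8 -255.9] 1.0
jam S 325 [ 459.8 -376.4] 1.52
jam T 47 [ 459.1 -376.7] 0.77
stin S 250 [ 379.1 -206.6] 1.19
ltin S 527 [ 564.5 -201. ] 1.39
ltin T 273 [ 563.5 -201. ] 0.76
spice S 222 [ 379.5 -328. ] 1.66
mill mid z80-90 [(array([ 470. , -162.1]), np.float64(1.35))]
S table z 1.3312944685930226
T table z nan
S tall 276 [453.7 187.6] 1.4467768291252858 57.09353145442469
S low 212 [443.8  83.9] 1.3186040380717778
S wide 466 ((463.7218322753906, 280.6768493652344), (119.62100982666016, 101.8853988647461), 84.92230224609375) 42.94431668382098
S small 664 ((435.1255798339844, -20.014358520507812), (102.47325897216797, 103.36437225341797), 86.61124420166016) 43.5426763931214
T tall 153 [451.6 184.7] 1.4805598207728394 55.548216210763876
T low 95 [442.1  81.4] 1.3561078927594181
T wide 217 ((461.14788818359375, 279.21624755859375), (118.11546325683594, 101.00536346435547), 84.08868408203125) 42.23463168548303
382 650 12855 [437. 382. 180.] [800. 562. 774.]
200 382 11658 [438. 200. 180.] [771. 382. 812.]
0 200 8752 [570.   0. 181.] [699. 200. 750.]
-200 0 3853 [ 569. -200.  455.] [598.  -0. 672.]
-500 -200 1744 [ 570. -500.  180.] [ 794. -200.  596.]
  return _methods._mean(a, axis=axis, dtype=dtype,
  ret = ret.dtype.type(ret / rcount)
```

Emit:
{"api": "apply_moves", "payload": {
  "plan": [
    {"wz": 0.106},
    {"wz": 0.106},
    {"wz": 0.106},
    {"wz": 0.106},
    {"dx": 0.0209, "dy": -0.0331},
    {"dx": 0.0209, "dy": -0.0331},
    {"dx": 0.0209, "dy": -0.0331},
    {"dx": 0.0209, "dy": -0.0331},
    {"dx": 0.0209, "dy": -0.0331},
    {"dx": 0.0209, "dy": -0.0331}
  ],
  "jaw": 1,
  "squeeze": 40
}}

```text
$.plan[0]: bad value
```

Emit:
{"api": "apply_moves", "payload": {
  "plan": [
    {"dx": 0, "dy": 0, "dz": 0, "wx": 0, "wy": 0, "wz": 0.106},
    {"dx": 0, "dy": 0, "dz": 0, "wx": 0, "wy": 0, "wz": 0.106},
    {"dx": 0, "dy": 0, "dz": 0, "wx": 0, "wy": 0, "wz": 0.106},
    {"dx": 0, "dy": 0, "dz": 0, "wx": 0, "wy": 0, "wz": 0.106},
    {"dx": 0.0209, "dy": -0.0331, "dz": 0, "wx": 0, "wy": 0, "wz": 0},
    {"dx": 0.0209, "dy": -0.0331, "dz": 0, "wx": 0, "wy": 0, "wz": 0},
    {"dx": 0.0209, "dy": -0.0331, "dz": 0, "wx": 0, "wy": 0, "wz": 0},
    {"dx": 0.0209, "dy": -0.0331, "dz": 0, "wx": 0, "wy": 0, "wz": 0},
    {"dx": 0.0209, "dy": -0.0331, "dz": 0, "wx": 0, "wy": 0, "wz": 0},
    {"dx": 0.0209, "dy": -0.0331, "dz": 0, "wx": 0, "wy": 0, "wz": 0}
  ],
  "jaw": 1,
  "squeeze": 40
}}

```text
t: 0.93
tcp_pos: [362.6, -323.4, 253.0]
tcp_rot: [-3.141, -0.0, 0.001]
ft_force: [0.3, -0.4, 0.6]
width: 1.003
finger_force: 0.0
```

Emit:
{"api": "apply_moves", "payload": {
  "plan": [
    {"dx": 0.021, "dy": -0.0328, "dz": 0, "wx": 0, "wy": 0, "wz": 0},
    {"dx": 0.021, "dy": -0.0328, "dz": 0, "wx": 0, "wy": 0, "wz": 0},
    {"dx": 0.021, "dy": -0.0328, "dz": 0, "wx": 0, "wy": 0, "wz": 0},
    {"dx": 0.021, "dy": -0.0328, "dz": 0, "wx": 0, "wy": 0, "wz": 0},
    {"dx": 0.021, "dy": -0.0328, "dz": 0, "wx": 0, "wy": 0, "wz": 0},
    {"dx": 0, "dy": 0, "dz": 0, "wx": 0, "wy": 0, "wz": 0}
  ]
}}

```text
t: 1.43
tcp_pos: [469.8, -155.2, 253.1]
tcp_rot: [-3.137, -0.011, -0.003]
ft_force: [1.2, -0.4, 0.6]
width: 1.0
finger_force: 0.0
```

Run:
```python
from h import *
from plant import manip,imaging
print(manip.observe()["tcp_pos"])
for n in("wrist","top"):
    d=imaging.get_image(n); np.savez(f"pics/{n}1.npz",**d); cv2.imwrite(f"pics/{n}1.png",d["pixels"][:,:,::-1])
    q=cloud(d).reshape(-1,3);q=q[np.isfinite(q[:,2])]
    near=lambda c,r,a,b:q[(np.hypot(q[:,0]-c[0],q[:,1]-c[1])<r)&(q[:,2]>a)&(q[:,2]<b)]
    for o,(x,y,r,a,b) in {"mill":(467,-159,29,5,30),"millhead":(467,-159,25,95,130),"salt":(460,-256,22,5,40),"jam":(459,-376,32.5,10,70),"stin":(379,-206,28.5,8,60),"spice":(380,-328,20.5,8,85),"ltin":(564,-201,37.5,8,95)}.items():
        m=near((x,y),r+8,a,b)
        if len(m)>15: c,e=circ(m,r); print(n,o,len(m),c.round(1),e.round(2),"top",np.percentile(near((x,y),r,5,160)[:,2],98).round(1))
```

```text
[ 469.83128583 -155.19342766  253.05149912]
wrist mill 199 [ 466.  -158.3] 0.72 top 149.1
wrist millhead 781 [ 467.  -159.7] 1.18 top 149.3
wrist salt 255 [ 460.8 -257.9] 0.46 top 89.3
wrist jam 1993 [ 460.4 -378.2] 0.43 top 95.0
wrist stin 747 [ 379.8 -208.2] 0.2 top 72.0
wrist spice 1367 [ 380.5 -330.1] 0.38 top 106.3
wrist ltin 202 [ 565.2 -202.9] 0.11 top 110.0
top mill 73 [ 467.5 -156.7] 1.04 top 143.7
top millhead 126 [ 467.7 -158.5] 1.85 top 145.3
top salt 65 [ 460.1 -256. ] 1.07 top 90.9
top jam 175 [ 458.4 -376.4] 0.99 top 97.3
top stin 108 [ 377.4 -206.9] 0.61 top 73.4
top spice 115 [ 378.1 -328.5] 0.69 top 109.9
top ltin 263 [ 563.2 -200.9] 0.84 top 109.7
```

Emit:
{"api": "apply_moves", "payload": {
  "plan": [
    {"dx": 0, "dy": 0.0, "dz": 0.02, "wx": 0, "wy": 0, "wz": 0},
    {"dx": 0, "dy": 0, "dz": 0.02, "wx": 0, "wy": 0, "wz": 0},
    {"dx": 0, "dy": 0, "dz": 0, "wx": 0, "wy": 0, "wz": 0},
    {"dx": 0, "dy": 0, "dz": 0, "wx": 0, "wy": 0, "wz": 0}
  ]
}}

```text
t: 1.87
tcp_pos: [465.8, -162.0, 212.5]
tcp_rot: [-3.141, 0.002, 0.004]
ft_force: [0.4, -0.6, -0.1]
width: 1.0
finger_force: 0.0
```

Emit:
{"api": "apply_moves", "payload": {
  "plan": [
    {"dx": 0.001, "dy": -0.0028, "dz": 0.0, "wx": 0, "wy": 0, "wz": 0},
    {"dx": 0, "dy": 0, "dz": 0.025, "wx": 0, "wy": 0, "wz": 0},
    {"dx": 0, "dy": 0, "dz": 0.025, "wx": 0, "wy": 0, "wz": 0},
    {"dx": 0, "dy": 0, "dz": 0.02, "wx": 0, "wy": 0, "wz": 0},
    {"dx": 0, "dy": 0, "dz": 0.02, "wx": 0, "wy": 0, "wz": 0},
    {"dx": 0, "dy": 0, "dz": 0.013, "wx": 0, "wy": 0, "wz": 0},
    {"dx": 0, "dy": 0, "dz": 0, "wx": 0, "wy": 0, "wz": 0},
    {"dx": 0, "dy": 0, "dz": 0, "wx": 0, "wy": 0, "wz": 0}
  ]
}}

```text
t: 2.53
tcp_pos: [468.5, -158.9, 110.9]
tcp_rot: [3.141, 0.0, 0.001]
ft_force: [-0.5, -0.3, -0.1]
width: 1.001
finger_force: 0.0
```

Emit:
{"api": "apply_moves", "payload": {
  "plan": [
    {"dx": 0, "dy": 0, "dz": 0, "wx": 0, "wy": 0, "wz": 0},
    {"dx": 0, "dy": 0, "dz": 0, "wx": 0, "wy": 0, "wz": 0},
    {"dx": 0, "dy": 0, "dz": 0, "wx": 0, "wy": 0, "wz": 0},
    {"dx": 0, "dy": 0, "dz": 0, "wx": 0, "wy": 0, "wz": 0},
    {"dx": 0, "dy": 0, "dz": 0, "wx": 0, "wy": 0, "wz": 0},
    {"dx": 0, "dy": 0, "dz": 0, "wx": 0, "wy": 0, "wz": 0},
    {"dx": 0, "dy": 0, "dz": 0, "wx": 0, "wy": 0, "wz": 0},
    {"dx": 0, "dy": 0, "dz": 0, "wx": 0, "wy": 0, "wz": 0}
  ],
  "jaw": 0,
  "squeeze": 40
}}

```text
t: 3.2
tcp_pos: [469.0, -158.6, 111.8]
tcp_rot: [3.141, 0.001, 0.004]
ft_force: [-0.1, 0.2, 4.9]
width: 0.553
finger_force: 40.4
```

Emit:
{"api": "apply_moves", "payload": {
  "plan": [
    {"dx": 0, "dy": 0, "dz": -0.01, "wx": 0, "wy": 0, "wz": 0},
    {"dx": 0, "dy": 0, "dz": -0.02, "wx": 0, "wy": 0, "wz": 0},
    {"dx": 0, "dy": 0, "dz": -0.025, "wx": 0, "wy": 0, "wz": 0},
    {"dx": 0, "dy": 0, "dz": -0.02, "wx": 0, "wy": 0, "wz": 0},
    {"dx": 0, "dy": 0, "dz": -0.01, "wx": 0, "wy": 0, "wz": 0},
    {"dx": 0, "dy": -0.01, "dz": 0, "wx": 0, "wy": 0, "wz": 0},
    {"dx": -0.001, "dy": -0.02, "dz": 0, "wx": 0, "wy": 0, "wz": 0},
    {"dx": -0.001, "dy": -0.025, "dz": 0, "wx": 0, "wy": 0, "wz": 0},
    {"dx": -0.001, "dy": -0.025, "dz": 0, "wx": 0, "wy": 0, "wz": 0},
    {"dx": -0.001, "dy": -0.025, "dz": 0, "wx": 0, "wy": 0, "wz": 0}
  ]
}}

```text
t: 4.03
tcp_pos: [462.6, -51.5, 193.8]
tcp_rot: [-3.14, -0.0, 0.005]
ft_force: [0.3, 0.2, -1.7]
width: 0.553
finger_force: 41.5
```

Emit:
{"api": "apply_moves", "payload": {
  "plan": [
    {"dx": -0.001, "dy": -0.025, "dz": 0, "wx": 0, "wy": 0, "wz": 0},
    {"dx": -0.001, "dy": -0.025, "dz": 0, "wx": 0, "wy": 0, "wz": 0},
    {"dx": -0.001, "dy": -0.025, "dz": 0, "wx": 0, "wy": 0, "wz": 0},
    {"dx": -0.001, "dy": -0.025, "dz": 0, "wx": 0, "wy": 0, "wz": 0},
    {"dx": -0.001, "dy": -0.025, "dz": 0, "wx": 0, "wy": 0, "wz": 0},
    {"dx": -0.002, "dy": -0.025, "dz": 0, "wx": 0, "wy": 0, "wz": 0},
    {"dx": -0.002, "dy": -0.025, "dz": 0, "wx": 0, "wy": 0, "wz": 0},
    {"dx": -0.001, "dy": -0.025, "dz": 0, "wx": 0, "wy": 0, "wz": 0},
    {"dx": -0.001, "dy": -0.025, "dz": 0, "wx": 0, "wy": 0, "wz": 0},
    {"dx": 0, "dy": -0.015, "dz": 0, "wx": 0, "wy": 0, "wz": 0}
  ]
}}

```text
t: 4.87
tcp_pos: [450.8, 189.3, 193.7]
tcp_rot: [-3.141, -0.003, 0.005]
ft_force: [0.1, 0.2, -1.7]
width: 0.551
finger_force: 41.6
```

Emit:
{"api": "apply_moves", "payload": {
  "plan": [
    {"dx": 0, "dy": 0, "dz": 0, "wx": 0, "wy": 0, "wz": 0},
    {"dx": 0, "dy": 0, "dz": 0, "wx": 0, "wy": 0, "wz": 0},
    {"dx": 0, "dy": 0, "dz": 0, "wx": 0, "wy": 0, "wz": 0},
    {"dx": 0, "dy": 0, "dz": 0, "wx": 0, "wy": 0, "wz": 0}
  ]
}}

```text
t: 5.2
tcp_pos: [452.3, 185.8, 194.7]
tcp_rot: [3.141, 0.0, -0.002]
ft_force: [-0.6, 0.1, -1.2]
width: 0.554
finger_force: 41.7
```

Run:
```python
from h import *
from plant import manip,imaging
print(manip.observe()["tcp_pos"])
fr=[]
for n in("wrist","scene"):
    d=imaging.get_image(n); np.savez(f"pics/{n}2.npz",**d); fr.append(d["pixels"][:,:,::-1])
    q=cloud(d).reshape(-1,3);q=q[np.isfinite(q[:,2])]
    near=lambda c,r,a,b:q[(np.hypot(q[:,0]-c[0],q[:,1]-c[1])<r)&(q[:,2]>a)&(q[:,2]<b)]
    m=near((454,188),36,70,180)
    print(n,"mill",len(m),m[:,2].min() if len(m) else 0)
    m=near((454,188),36,75,105)
    if len(m)>15: print(circ(m,29))
    m=near((453,186),56,52,66); 
    if len(m)>15: print("tall",circ(m,43.5),np.median(m[:,2]))
    m=near((443,83),52,20,30); m=m[np.hypot(m[:,0]-443,m[:,1]-83)>36]
    if len(m)>15: print("low",circ(m,43.5))
    for k,c0 in(("wide",(462,290)),("small",(434,-20))):
        m=near(c0,74,38,50); 
        if len(m)>15: print(k,cv2.minAreaRect(m[:,:2].astype(np.float32)))
cv2.imwrite("pics/m2.png",cv2.resize(np.hstack(fr),(800,300)))
```

```text
[452.33095872 185.80875027 194.72350821]
wrist mill 3434 84.41547415813764
(array([449.00655212, 186.22936276]), np.float64(0.966254962906061))
tall (array([455.59442359, 184.2379754 ]), np.float64(1.3054407874126852)) 57.575682946738056
low (array([446.22177899,  81.70313348]), np.float64(1.4261808695942477))
wide ((464.4884338378906, 278.3627014160156), (117.11643981933594, 97.84861755371094), 84.68114471435547)
small ((436.37921142578125, -22.71446990966797), (99.71405029296875, 97.99114990234375), 84.6561050415039)
scene mill 589 83.73762962782664
(array([451.36734056, 186.97633137]), np.float64(1.386167158424083))
tall (array([453.98644932, 187.23176527]), np.float64(1.4195027567629301)) 56.67510881855662
low (array([443.88012919,  84.09097249]), np.float64(1.5189396101530395))
wide ((463.8634948730469, 280.7999572753906), (118.33328247070312, 101.66938781738281), 85.26699829101562)
small ((435.6158447265625, -19.10498046875), (102.1519775390625, 101.60131072998047), 84.27664184570312)
```

View pics/m2.png

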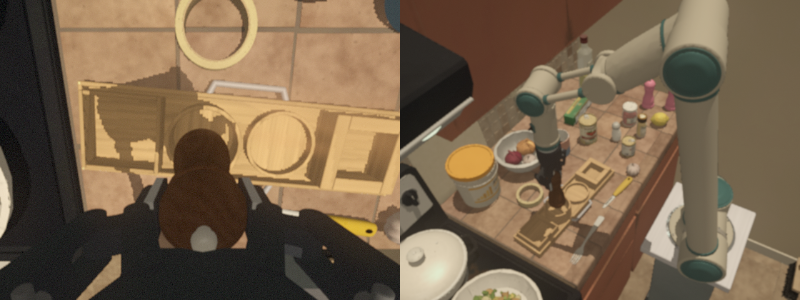

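The mill hangs upright over the tall cup (wrist panel about (205,190), scene panel about (560,190)). It is roughly 3.5 mm short in x.

Emit:
{"api": "apply_moves", "payload": {
  "plan": [
    {"dx": 0.0035, "dy": 0.0005, "dz": 0, "wx": 0, "wy": 0, "wz": 0},
    {"dx": 0, "dy": 0, "dz": 0.015, "wx": 0, "wy": 0, "wz": 0},
    {"dx": 0, "dy": 0, "dz": 0.015, "wx": 0, "wy": 0, "wz": 0},
    {"dx": 0, "dy": 0, "dz": 0.015, "wx": 0, "wy": 0, "wz": 0},
    {"dx": 0, "dy": 0, "dz": 0.012, "wx": 0, "wy": 0, "wz": 0},
    {"dx": 0, "dy": 0, "dz": 0.007, "wx": 0, "wy": 0, "wz": 0},
    {"dx": 0, "dy": 0, "dz": 0, "wx": 0, "wy": 0, "wz": 0},
    {"dx": 0, "dy": 0, "dz": 0, "wx": 0, "wy": 0, "wz": 0}
  ]
}}

```text
t: 5.97
tcp_pos: [456.7, 185.9, 131.3]
tcp_rot: [3.141, 0.0, -0.0]
ft_force: [-0.5, 0.3, -2.1]
width: 0.554
finger_force: 41.7
```

Emit:
{"api": "apply_moves", "payload": {
  "plan": [
    {"dx": 0, "dy": 0, "dz": 0.002, "wx": 0, "wy": 0, "wz": 0},
    {"dx": 0, "dy": 0, "dz": 0.002, "wx": 0, "wy": 0, "wz": 0},
    {"dx": 0, "dy": 0, "dz": 0.001, "wx": 0, "wy": 0, "wz": 0},
    {"dx": 0, "dy": 0, "dz": 0, "wx": 0, "wy": 0, "wz": 0}
  ]
}}

```text
t: 6.3
tcp_pos: [456.4, 186.2, 126.4]
tcp_rot: [3.142, 0.001, 0.001]
ft_force: [0.1, -0.4, -2.9]
width: 0.556
finger_force: 41.7
```

Emit:
{"api": "apply_moves", "payload": {
  "plan": [
    {"dx": 0, "dy": 0, "dz": 0.0015, "wx": 0, "wy": 0, "wz": 0},
    {"dx": 0, "dy": 0, "dz": 0.0015, "wx": 0, "wy": 0, "wz": 0},
    {"dx": 0, "dy": 0, "dz": 0, "wx": 0, "wy": 0, "wz": 0},
    {"dx": 0, "dy": 0, "dz": 0, "wx": 0, "wy": 0, "wz": 0}
  ]
}}

```text
t: 6.63
tcp_pos: [456.7, 186.2, 123.8]
tcp_rot: [-3.141, -0.001, -0.002]
ft_force: [-0.1, -1.3, 2.3]
width: 0.553
finger_force: 42.2
```

Emit:
{"api": "apply_moves", "payload": {
  "plan": [
    {"dx": 0, "dy": 0, "dz": 0, "wx": 0, "wy": 0, "wz": 0},
    {"dx": 0, "dy": 0, "dz": 0, "wx": 0, "wy": 0, "wz": 0},
    {"dx": 0, "dy": 0, "dz": 0, "wx": 0, "wy": 0, "wz": 0},
    {"dx": 0, "dy": 0, "dz": 0, "wx": 0, "wy": 0, "wz": 0},
    {"dx": 0, "dy": 0, "dz": 0, "wx": 0, "wy": 0, "wz": 0},
    {"dx": 0, "dy": 0, "dz": 0, "wx": 0, "wy": 0, "wz": 0},
    {"dx": 0, "dy": 0, "dz": -0.01, "wx": 0, "wy": 0, "wz": 0},
    {"dx": 0, "dy": 0, "dz": -0.025, "wx": 0, "wy": 0, "wz": 0},
    {"dx": 0, "dy": 0, "dz": -0.03, "wx": 0, "wy": 0, "wz": 0},
    {"dx": 0, "dy": 0, "dz": -0.03, "wx": 0, "wy": 0, "wz": 0}
  ],
  "jaw": 1
}}

```text
t: 7.47
tcp_pos: [455.7, 186.0, 218.8]
tcp_rot: [3.141, 0.001, -0.003]
ft_force: [0.8, 0.1, -0.5]
width: 0.997
finger_force: 0.0
```

Emit:
{"api": "apply_moves", "payload": {
  "plan": [
    {"dx": 0, "dy": 0, "dz": -0.02, "wx": 0, "wy": 0, "wz": 0},
    {"dx": 0, "dy": 0.02, "dz": 0, "wx": 0, "wy": 0, "wz": 0},
    {"dx": -0.007, "dy": 0.035, "dz": 0, "wx": 0, "wy": 0, "wz": 0},
    {"dx": -0.007, "dy": 0.035, "dz": 0, "wx": 0, "wy": 0, "wz": 0},
    {"dx": -0.007, "dy": 0.035, "dz": 0, "wx": 0, "wy": 0, "wz": 0},
    {"dx": -0.007, "dy": 0.035, "dz": 0, "wx": 0, "wy": 0, "wz": 0},
    {"dx": -0.007, "dy": 0.035, "dz": 0, "wx": 0, "wy": 0, "wz": 0},
    {"dx": -0.007, "dy": 0.035, "dz": 0, "wx": 0, "wy": 0, "wz": 0},
    {"dx": -0.007, "dy": 0.035, "dz": 0, "wx": 0, "wy": 0, "wz": 0},
    {"dx": -0.007, "dy": 0.035, "dz": 0, "wx": 0, "wy": 0, "wz": 0}
  ]
}}

```text
t: 8.3
tcp_pos: [399.8, -115.4, 238.5]
tcp_rot: [3.141, 0.001, 0.001]
ft_force: [1.5, -0.4, -0.3]
width: 1.001
finger_force: 0.0
```

Emit:
{"api": "apply_moves", "payload": {
  "plan": [
    {"dx": -0.007, "dy": 0.034, "dz": 0, "wx": 0, "wy": 0, "wz": 0},
    {"dx": -0.007, "dy": 0.034, "dz": 0, "wx": 0, "wy": 0, "wz": 0},
    {"dx": -0.007, "dy": 0.025, "dz": 0, "wx": 0, "wy": 0, "wz": 0},
    {"dx": 0, "dy": 0, "dz": 0.03, "wx": 0, "wy": 0, "wz": 0},
    {"dx": 0, "dy": 0, "dz": 0.03, "wx": 0, "wy": 0, "wz": 0},
    {"dx": 0, "dy": 0, "dz": 0.03, "wx": 0, "wy": 0, "wz": 0},
    {"dx": 0, "dy": 0, "dz": 0.02, "wx": 0, "wy": 0, "wz": 0},
    {"dx": 0, "dy": 0, "dz": 0, "wx": 0, "wy": 0, "wz": 0},
    {"dx": 0, "dy": 0, "dz": 0, "wx": 0, "wy": 0, "wz": 0},
    {"dx": 0, "dy": 0, "dz": 0, "wx": 0, "wy": 0, "wz": 0}
  ]
}}

```text
t: 9.13
tcp_pos: [380.5, -207.6, 129.4]
tcp_rot: [3.14, 0.001, 0.003]
ft_force: [0.4, -1.1, -0.9]
width: 0.999
finger_force: 0.0
```

Emit:
{"api": "apply_moves", "payload": {
  "plan": [
    {"dx": -0.0012, "dy": 0, "dz": 0.02, "wx": 0, "wy": 0, "wz": 0},
    {"dx": 0, "dy": 0, "dz": 0.025, "wx": 0, "wy": 0, "wz": 0},
    {"dx": 0, "dy": 0, "dz": 0.02, "wx": 0, "wy": 0, "wz": 0},
    {"dx": 0, "dy": 0, "dz": 0.01, "wx": 0, "wy": 0, "wz": 0},
    {"dx": 0, "dy": 0, "dz": 0, "wx": 0, "wy": 0, "wz": 0},
    {"dx": 0, "dy": 0, "dz": 0, "wx": 0, "wy": 0, "wz": 0}
  ]
}}

```text
t: 9.63
tcp_pos: [379.4, -207.6, 54.4]
tcp_rot: [3.14, 0.002, 0.003]
ft_force: [0.7, -0.1, 0.3]
width: 0.999
finger_force: 0.0
```

Emit:
{"api": "apply_moves", "payload": {
  "plan": [
    {"dx": 0, "dy": 0, "dz": 0, "wx": 0, "wy": 0, "wz": 0},
    {"dx": 0, "dy": 0, "dz": 0, "wx": 0, "wy": 0, "wz": 0},
    {"dx": 0, "dy": 0, "dz": 0, "wx": 0, "wy": 0, "wz": 0},
    {"dx": 0, "dy": 0, "dz": 0, "wx": 0, "wy": 0, "wz": 0},
    {"dx": 0, "dy": 0, "dz": 0, "wx": 0, "wy": 0, "wz": 0},
    {"dx": 0, "dy": 0, "dz": 0, "wx": 0, "wy": 0, "wz": 0},
    {"dx": 0, "dy": 0, "dz": 0, "wx": 0, "wy": 0, "wz": 0}
  ],
  "jaw": 0
}}

```text
t: 10.22
tcp_pos: [379.4, -207.6, 54.8]
tcp_rot: [3.14, 0.001, 0.004]
ft_force: [-0.2, 1.7, 5.8]
width: 0.663
finger_force: 41.8
```

Emit:
{"api": "apply_moves", "payload": {
  "plan": [
    {"dx": 0, "dy": 0, "dz": -0.01, "wx": 0, "wy": 0, "wz": 0},
    {"dx": 0, "dy": 0, "dz": -0.025, "wx": 0, "wy": 0, "wz": 0},
    {"dx": 0, "dy": 0, "dz": -0.025, "wx": 0, "wy": 0, "wz": 0},
    {"dx": 0, "dy": -0.01, "dz": -0.015, "wx": 0, "wy": 0, "wz": 0},
    {"dx": 0.006, "dy": -0.025, "dz": 0, "wx": 0, "wy": 0, "wz": 0},
    {"dx": 0.006, "dy": -0.025, "dz": 0, "wx": 0, "wy": 0, "wz": 0},
    {"dx": 0.006, "dy": -0.025, "dz": 0, "wx": 0, "wy": 0, "wz": 0},
    {"dx": 0.006, "dy": -0.025, "dz": 0, "wx": 0, "wy": 0, "wz": 0},
    {"dx": 0.006, "dy": -0.025, "dz": 0, "wx": 0, "wy": 0, "wz": 0},
    {"dx": 0.006, "dy": -0.025, "dz": 0, "wx": 0, "wy": 0, "wz": 0}
  ]
}}

```text
t: 11.05
tcp_pos: [414.4, -45.7, 128.9]
tcp_rot: [3.141, 0.001, 0.002]
ft_force: [1.4, -0.2, -2.5]
width: 0.659
finger_force: 43.3
```

Emit:
{"api": "apply_moves", "payload": {
  "plan": [
    {"dx": 0.006, "dy": -0.025, "dz": 0, "wx": 0, "wy": 0, "wz": 0},
    {"dx": 0.006, "dy": -0.025, "dz": 0, "wx": 0, "wy": 0, "wz": 0},
    {"dx": 0.006, "dy": -0.025, "dz": 0, "wx": 0, "wy": 0, "wz": 0},
    {"dx": 0.006, "dy": -0.025, "dz": 0, "wx": 0, "wy": 0, "wz": 0},
    {"dx": 0.005, "dy": -0.02, "dz": 0, "wx": 0, "wy": 0, "wz": 0},
    {"dx": 0, "dy": -0.01, "dz": 0, "wx": 0, "wy": 0, "wz": 0},
    {"dx": 0, "dy": 0, "dz": 0, "wx": 0, "wy": 0, "wz": 0},
    {"dx": 0, "dy": 0, "dz": 0, "wx": 0, "wy": 0, "wz": 0},
    {"dx": 0, "dy": 0, "dz": 0, "wx": 0, "wy": 0, "wz": 0}
  ]
}}

```text
t: 11.8
tcp_pos: [442.7, 82.4, 128.3]
tcp_rot: [3.141, 0.001, -0.001]
ft_force: [0.1, 0.1, -1.8]
width: 0.661
finger_force: 43.4
```

Run:
```python
from h import *
from plant import manip,imaging
print(manip.observe()["tcp_pos"])
fr=[]
for n in("wrist","scene"):
    d=imaging.get_image(n); fr.append(d["pixels"][:,:,::-1])
    q=cloud(d).reshape(-1,3);q=q[np.isfinite(q[:,2])]
    near=lambda c,r,a,b:q[(np.hypot(q[:,0]-c[0],q[:,1]-c[1])<r)&(q[:,2]>a)&(q[:,2]<b)]
    m=near((444,82),36,75,105)
    if len(m)>15: print(n,"tin",circ(m,28.5),m[:,2].min())
    m=near((454,186),34,60,158)
    for a in (65,95,125):
        k=m[(m[:,2]>a)&(m[:,2]<a+20)]
        if len(k)>10: print("mill",a,circ(k,24))
    print(m[:,2].max())
cv2.imwrite("pics/m3.png",cv2.resize(np.hstack(fr),(800,300)))
```

```text
[442.7265033   82.35366784 128.33751174]
wrist tin (array([442.76480702,  82.07624925]), np.float64(0.18551639509750245)) 75.01292803593661
mill 65 (array([453.37311478, 189.74417988]), np.float64(0.8878301620160536))
mill 95 (array([454.93082524, 186.35700097]), np.float64(1.1674569919068922))
mill 125 (array([455.86690205, 186.229667  ]), np.float64(1.6750697891467254))
151.49122204281028
scene tin (array([442.85587277,  83.35828896]), np.float64(0.7054450428704993)) 75.01725972456052
mill 65 (array([458.10105793, 184.15006854]), np.float64(1.364699970305228))
mill 95 (array([456.58648401, 185.62096186]), np.float64(0.9881952736916723))
mill 125 (array([455.7505851 , 186.24577348]), np.float64(1.794909531405178))
156.95650362612935
```

View pics/m3.png

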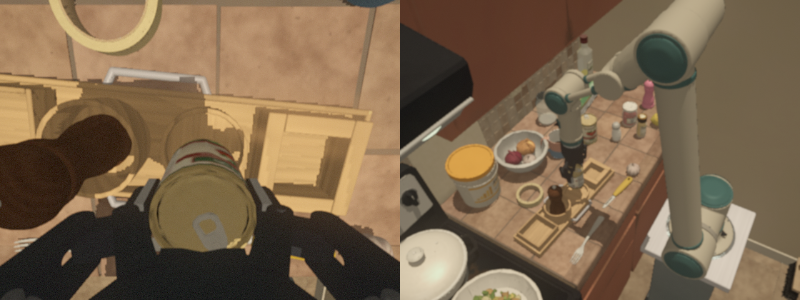

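The mill stands upright in the tall cup (scene panel (557,200), wrist panel (60,165)). The tin is centred over the low cup at wrist panel (205,210), so I'll lower it.

Emit:
{"api": "apply_moves", "payload": {
  "plan": [
    {"dx": 0.001, "dy": 0, "dz": 0.01, "wx": 0, "wy": 0, "wz": 0},
    {"dx": 0, "dy": 0, "dz": 0.02, "wx": 0, "wy": 0, "wz": 0},
    {"dx": 0, "dy": 0, "dz": 0.02, "wx": 0, "wy": 0, "wz": 0},
    {"dx": 0, "dy": 0, "dz": 0.006, "wx": 0, "wy": 0, "wz": 0},
    {"dx": 0, "dy": 0, "dz": 0.002, "wx": 0, "wy": 0, "wz": 0},
    {"dx": 0, "dy": 0, "dz": 0.002, "wx": 0, "wy": 0, "wz": 0},
    {"dx": 0, "dy": 0, "dz": 0.001, "wx": 0, "wy": 0, "wz": 0},
    {"dx": 0, "dy": 0, "dz": 0, "wx": 0, "wy": 0, "wz": 0},
    {"dx": 0, "dy": 0, "dz": 0, "wx": 0, "wy": 0, "wz": 0}
  ]
}}

```text
t: 12.65
tcp_pos: [444.8, 83.1, 68.0]
tcp_rot: [3.142, 0.001, 0.003]
ft_force: [-0.1, -0.1, -1.7]
width: 0.663
finger_force: 43.3
```

Emit:
{"api": "apply_moves", "payload": {
  "plan": [
    {"dx": 0, "dy": 0, "dz": 0.0012, "wx": 0, "wy": 0, "wz": 0},
    {"dx": 0, "dy": 0, "dz": 0.0012, "wx": 0, "wy": 0, "wz": 0},
    {"dx": 0, "dy": 0, "dz": 0, "wx": 0, "wy": 0, "wz": 0},
    {"dx": 0, "dy": 0, "dz": 0, "wx": 0, "wy": 0, "wz": 0}
  ]
}}

```text
t: 12.98
tcp_pos: [444.9, 83.2, 66.8]
tcp_rot: [3.141, 0.002, 0.004]
ft_force: [-3.4, 0.0, 12.3]
width: 0.661
finger_force: 44.7
```

Emit:
{"api": "apply_moves", "payload": {
  "plan": [
    {"dx": 0, "dy": 0, "dz": 0, "wx": 0, "wy": 0, "wz": 0},
    {"dx": 0, "dy": 0, "dz": 0, "wx": 0, "wy": 0, "wz": 0},
    {"dx": 0, "dy": 0, "dz": 0, "wx": 0, "wy": 0, "wz": 0},
    {"dx": 0, "dy": 0, "dz": 0, "wx": 0, "wy": 0, "wz": 0},
    {"dx": 0, "dy": 0, "dz": 0, "wx": 0, "wy": 0, "wz": 0},
    {"dx": 0, "dy": 0, "dz": -0.015, "wx": 0, "wy": 0, "wz": 0},
    {"dx": 0, "dy": 0, "dz": -0.03, "wx": 0, "wy": 0, "wz": 0},
    {"dx": 0, "dy": 0, "dz": -0.03, "wx": 0, "wy": 0, "wz": 0},
    {"dx": 0, "dy": 0, "dz": -0.03, "wx": 0, "wy": 0, "wz": 0},
    {"dx": 0, "dy": 0, "dz": -0.015, "wx": 0, "wy": 0, "wz": 0}
  ],
  "jaw": 1
}}

```text
t: 13.82
tcp_pos: [445.7, 83.2, 188.1]
tcp_rot: [-3.141, -0.001, -0.008]
ft_force: [0.3, -0.3, 0.0]
width: 0.996
finger_force: 0.0
```

Emit:
{"api": "apply_moves", "payload": {
  "plan": [
    {"dx": 0, "dy": 0.02, "dz": 0, "wx": 0, "wy": 0, "wz": 0},
    {"dx": 0.001, "dy": 0.035, "dz": 0, "wx": 0, "wy": 0, "wz": 0},
    {"dx": 0.001, "dy": 0.035, "dz": 0, "wx": 0, "wy": 0, "wz": 0},
    {"dx": 0.001, "dy": 0.035, "dz": 0, "wx": 0, "wy": 0, "wz": 0},
    {"dx": 0.001, "dy": 0.035, "dz": 0, "wx": 0, "wy": 0, "wz": 0},
    {"dx": 0.001, "dy": 0.035, "dz": 0, "wx": 0, "wy": 0, "wz": 0},
    {"dx": 0.001, "dy": 0.035, "dz": 0, "wx": 0, "wy": 0, "wz": 0},
    {"dx": 0.001, "dy": 0.035, "dz": 0, "wx": 0, "wy": 0, "wz": 0},
    {"dx": 0.001, "dy": 0.035, "dz": 0, "wx": 0, "wy": 0, "wz": 0},
    {"dx": 0.001, "dy": 0.035, "dz": 0, "wx": 0, "wy": 0, "wz": 0}
  ]
}}

```text
t: 14.65
tcp_pos: [453.1, -253.6, 184.6]
tcp_rot: [-3.141, -0.001, 0.0]
ft_force: [0.1, 0.5, -0.4]
width: 0.999
finger_force: 0.0
```

Emit:
{"api": "apply_moves", "payload": {
  "plan": [
    {"dx": 0.001, "dy": 0.035, "dz": 0, "wx": 0, "wy": 0, "wz": 0},
    {"dx": 0.001, "dy": 0.035, "dz": 0, "wx": 0, "wy": 0, "wz": 0},
    {"dx": 0.002, "dy": 0.035, "dz": 0, "wx": 0, "wy": 0, "wz": 0},
    {"dx": 0.002, "dy": 0.02, "dz": 0, "wx": 0, "wy": 0, "wz": 0},
    {"dx": 0, "dy": 0, "dz": 0.02, "wx": 0, "wy": 0, "wz": 0},
    {"dx": 0, "dy": 0, "dz": 0.02, "wx": 0, "wy": 0, "wz": 0},
    {"dx": 0, "dy": 0, "dz": 0.01, "wx": 0, "wy": 0, "wz": 0},
    {"dx": 0, "dy": 0, "dz": 0, "wx": 0, "wy": 0, "wz": 0},
    {"dx": 0, "dy": 0, "dz": 0, "wx": 0, "wy": 0, "wz": 0},
    {"dx": 0, "dy": 0, "dz": 0, "wx": 0, "wy": 0, "wz": 0}
  ]
}}

```text
t: 15.48
tcp_pos: [460.1, -377.0, 135.8]
tcp_rot: [3.14, 0.002, 0.002]
ft_force: [0.2, -0.2, 0.1]
width: 1.001
finger_force: 0.0
```

Emit:
{"api": "apply_moves", "payload": {
  "plan": [
    {"dx": 0, "dy": 0, "dz": 0.015, "wx": 0, "wy": 0, "wz": 0},
    {"dx": 0, "dy": 0, "dz": 0.02, "wx": 0, "wy": 0, "wz": 0},
    {"dx": 0, "dy": 0, "dz": 0.02, "wx": 0, "wy": 0, "wz": 0},
    {"dx": 0, "dy": 0, "dz": 0.015, "wx": 0, "wy": 0, "wz": 0},
    {"dx": 0, "dy": 0, "dz": 0, "wx": 0, "wy": 0, "wz": 0},
    {"dx": 0, "dy": 0, "dz": 0, "wx": 0, "wy": 0, "wz": 0}
  ]
}}

```text
t: 15.98
tcp_pos: [459.9, -376.8, 65.5]
tcp_rot: [3.141, 0.002, 0.001]
ft_force: [0.5, 0.1, 0.8]
width: 0.998
finger_force: 0.0
```

Emit:
{"api": "apply_moves", "payload": {
  "plan": [
    {"dx": 0, "dy": 0, "dz": 0, "wx": 0, "wy": 0, "wz": 0},
    {"dx": 0, "dy": 0, "dz": 0, "wx": 0, "wy": 0, "wz": 0},
    {"dx": 0, "dy": 0, "dz": 0, "wx": 0, "wy": 0, "wz": 0},
    {"dx": 0, "dy": 0, "dz": 0, "wx": 0, "wy": 0, "wz": 0},
    {"dx": 0, "dy": 0, "dz": 0, "wx": 0, "wy": 0, "wz": 0},
    {"dx": 0, "dy": 0, "dz": 0, "wx": 0, "wy": 0, "wz": 0},
    {"dx": 0, "dy": 0, "dz": 0, "wx": 0, "wy": 0, "wz": 0}
  ],
  "jaw": 0,
  "squeeze": 55
}}

```text
t: 16.57
tcp_pos: [460.6, -377.4, 67.1]
tcp_rot: [3.139, 0.001, 0.005]
ft_force: [0.4, 0.9, 6.4]
width: 0.723
finger_force: 59.8
```

Run:
```python
from h import *
q=np.vstack([cloud(np.load(f"pics/{n}.npz")).reshape(-1,3) for n in("scene0","top0")]);q=q[np.isfinite(q[:,2])]
for x0 in range(300,700,50):
    print(x0,[ (int(np.percentile(k,1)),len(k)) if len(k:=q[(q[:,0]>=x0)&(q[:,0]<x0+50)&(q[:,1]>=y0)&(q[:,1]<y0+50)&(q[:,2]>170)][:,2])>3 else '-' for y0 in range(150,500,50)])
```

```text
300 ['-', '-', '-', '-', '-', '-', '-']
350 ['-', '-', '-', '-', '-', '-', '-']
400 ['-', '-', '-', '-', (666, 645), (671, 1636), (670, 1879)]
450 ['-', '-', '-', '-', (604, 1238), (603, 1630), (623, 1707)]
500 ['-', '-', '-', '-', (578, 1503), (580, 1044), (577, 199)]
550 [(463, 4811), (476, 5336), (481, 5400), (461, 4432), (460, 3218), (761, 143), '-']
600 ['-', '-', '-', '-', (456, 173), '-', '-']
650 [(171, 14), (170, 154), (170, 126), '-', '-', '-', '-']
```

Emit:
{"api": "apply_moves", "payload": {
  "plan": [
    {"dx": 0, "dy": 0, "dz": -0.01, "wx": 0, "wy": 0, "wz": 0},
    {"dx": 0, "dy": 0, "dz": -0.025, "wx": 0, "wy": 0, "wz": 0},
    {"dx": 0, "dy": 0, "dz": -0.035, "wx": 0, "wy": 0, "wz": 0},
    {"dx": 0, "dy": 0, "dz": -0.035, "wx": 0, "wy": 0, "wz": 0},
    {"dx": 0, "dy": 0, "dz": -0.035, "wx": 0, "wy": 0, "wz": 0},
    {"dx": 0, "dy": 0, "dz": -0.03, "wx": 0, "wy": 0, "wz": 0},
    {"dx": 0, "dy": -0.01, "dz": -0.02, "wx": 0, "wy": 0, "wz": 0},
    {"dx": 0, "dy": -0.02, "dz": 0, "wx": 0, "wy": 0, "wz": 0},
    {"dx": 0, "dy": -0.03, "dz": 0, "wx": 0, "wy": 0, "wz": 0},
    {"dx": 0, "dy": -0.03, "dz": 0, "wx": 0, "wy": 0, "wz": 0}
  ]
}}

```text
t: 17.4
tcp_pos: [459.0, -286.3, 255.7]
tcp_rot: [3.141, -0.001, 0.001]
ft_force: [0.4, 1.7, -3.0]
width: 0.721
finger_force: 61.7
```

Emit:
{"api": "apply_moves", "payload": {
  "plan": [
    {"dx": 0, "dy": -0.03, "dz": 0, "wx": 0, "wy": 0, "wz": 0},
    {"dx": 0, "dy": -0.03, "dz": 0, "wx": 0, "wy": 0, "wz": 0},
    {"dx": 0, "dy": -0.03, "dz": 0, "wx": 0, "wy": 0, "wz": 0},
    {"dx": 0, "dy": -0.03, "dz": 0, "wx": 0, "wy": 0, "wz": 0},
    {"dx": 0, "dy": -0.03, "dz": 0, "wx": 0, "wy": 0, "wz": 0},
    {"dx": 0, "dy": -0.03, "dz": 0, "wx": 0, "wy": 0, "wz": 0},
    {"dx": 0, "dy": -0.03, "dz": 0, "wx": 0, "wy": 0, "wz": 0},
    {"dx": 0, "dy": -0.03, "dz": 0, "wx": 0, "wy": 0, "wz": 0},
    {"dx": 0, "dy": -0.03, "dz": 0, "wx": 0, "wy": 0, "wz": 0},
    {"dx": 0, "dy": -0.03, "dz": 0, "wx": 0, "wy": 0, "wz": 0}
  ]
}}

```text
t: 18.23
tcp_pos: [458.4, 14.5, 255.4]
tcp_rot: [3.141, 0.001, 0.0]
ft_force: [1.7, -0.2, -3.3]
width: 0.724
finger_force: 61.7
```

Emit:
{"api": "apply_moves", "payload": {
  "plan": [
    {"dx": 0, "dy": -0.03, "dz": 0, "wx": 0, "wy": 0, "wz": 0},
    {"dx": 0, "dy": -0.03, "dz": 0, "wx": 0, "wy": 0, "wz": 0},
    {"dx": 0, "dy": -0.03, "dz": 0, "wx": 0, "wy": 0, "wz": 0},
    {"dx": 0.001, "dy": -0.03, "dz": 0, "wx": 0, "wy": 0, "wz": 0},
    {"dx": 0.001, "dy": -0.03, "dz": 0, "wx": 0, "wy": 0, "wz": 0},
    {"dx": 0.001, "dy": -0.03, "dz": 0, "wx": 0, "wy": 0, "wz": 0},
    {"dx": 0, "dy": -0.03, "dz": 0, "wx": 0, "wy": 0, "wz": 0},
    {"dx": 0, "dy": -0.03, "dz": 0, "wx": 0, "wy": 0, "wz": 0},
    {"dx": 0, "dy": -0.02, "dz": 0, "wx": 0, "wy": 0, "wz": 0},
    {"dx": 0, "dy": -0.013, "dz": 0, "wx": 0, "wy": 0, "wz": 0}
  ]
}}

```text
t: 19.07
tcp_pos: [461.4, 288.3, 255.1]
tcp_rot: [-3.141, -0.004, 0.0]
ft_force: [-0.5, 0.5, -3.8]
width: 0.722
finger_force: 61.6
```

Emit:
{"api": "apply_moves", "payload": {
  "plan": [
    {"dx": 0, "dy": 0, "dz": 0, "wx": 0, "wy": 0, "wz": 0},
    {"dx": 0, "dy": 0, "dz": 0, "wx": 0, "wy": 0, "wz": 0},
    {"dx": 0, "dy": 0, "dz": 0, "wx": 0, "wy": 0, "wz": 0},
    {"dx": 0, "dy": 0, "dz": 0, "wx": 0, "wy": 0, "wz": 0}
  ]
}}

```text
t: 19.4
tcp_pos: [462.0, 284.8, 254.9]
tcp_rot: [3.141, -0.001, -0.0]
ft_force: [0.3, -1.0, -4.2]
width: 0.728
finger_force: 61.7
```

```bash
cat >> h.py <<'E'
def rectfit(q):
    # wide box: outer edges of the rim, excluding cup side
    m=q[(np.abs(q[:,0]-463)<75)&(np.abs(q[:,1]-292)<62)&(q[:,2]>38)&(q[:,2]<49)]
    a=0.09; u=m[:,:2]-[463,289.3]; X=u[:,0]*np.cos(a)-u[:,1]*np.sin(a); Y=u[:,0]*np.sin(a)+u[:,1]*np.cos(a)
    return np.percentile(X,[1,99]).round(1),np.percentile(Y,[2,98]).round(1),len(m)
E
python3 - <<'E'
from h import *
from plant import manip,imaging
print(manip.observe()["tcp_pos"])
fr=[]
for n in("wrist","scene"):
    d=imaging.get_image(n); fr.append(d["pixels"][:,:,::-1])
    q=cloud(d).reshape(-1,3);q=q[np.isfinite(q[:,2])]
    near=lambda c,r,a,b:q[(np.hypot(q[:,0]-c[0],q[:,1]-c[1])<r)&(q[:,2]>a)&(q[:,2]<b)]
    m=near((463,289),42,190,240)
    if len(m)>15: print(n,"jam",circ(m,32.5),np.percentile(m[:,2],1))
    m=near((445,83),36,30,80)
    if len(m)>15: print(n,"tin",circ(m,28.5),np.percentile(near((445,83),28,30,120)[:,2],97))
    print("wide",rectfit(q))
d=np.load("pics/scene2.npz"); q=cloud(d).reshape(-1,3); print(rectfit(q[np.isfinite(q[:,2])]))
cv2.imwrite("pics/m4.png",cv2.resize(np.hstack(fr),(800,300)))
E
```

```text
[461.9653607  284.81607517 254.9206489 ]
wrist jam (array([522.43844264, 283.15200618]), np.float64(3.4695818772797717)) 192.54111235523038
wrist tin (array([445.26081247,  82.69172887]), np.float64(0.4613667888141611)) 83.94101029262559
wide (array([-34.2,  51.5]), array([-49.9,  47.2]), 1142)
scene jam (array([461.58529517, 285.81486216]), np.float64(0.7068264049874403)) 191.6354934219531
scene tin (array([444.71396551,  84.45780297]), np.float64(1.3203922598458924)) 85.46174959913263
wide (array([-48.7,  51.3]), array([-58.6,  50.3]), 435)
(array([-49. ,  50.8]), array([-58.5,  49.9]), 436)
```

View pics/m4.png

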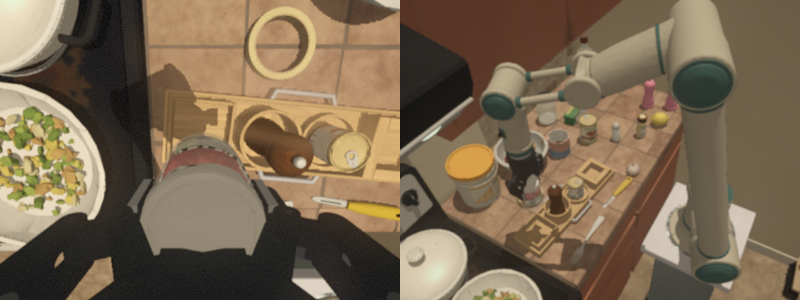

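The tin stands in the low cup (wrist panel (350,150)), with the mill beside it at (280,145). The jam jar hangs above the wide box, whose centre is about (464,289).

Emit:
{"api": "apply_moves", "payload": {
  "plan": [
    {"dx": 0.0022, "dy": -0.0037, "dz": 0.015, "wx": 0, "wy": 0, "wz": 0},
    {"dx": 0, "dy": 0, "dz": 0.03, "wx": 0, "wy": 0, "wz": 0},
    {"dx": 0, "dy": 0, "dz": 0.03, "wx": 0, "wy": 0, "wz": 0},
    {"dx": 0, "dy": 0, "dz": 0.03, "wx": 0, "wy": 0, "wz": 0},
    {"dx": 0, "dy": 0, "dz": 0.02, "wx": 0, "wy": 0, "wz": 0},
    {"dx": 0, "dy": 0, "dz": 0.01, "wx": 0, "wy": 0, "wz": 0},
    {"dx": 0, "dy": 0, "dz": 0, "wx": 0, "wy": 0, "wz": 0},
    {"dx": 0, "dy": 0, "dz": 0, "wx": 0, "wy": 0, "wz": 0},
    {"dx": 0, "dy": 0, "dz": 0, "wx": 0, "wy": 0, "wz": 0}
  ]
}}

```text
t: 20.25
tcp_pos: [465.7, 290.2, 121.5]
tcp_rot: [-3.14, -0.001, -0.005]
ft_force: [-0.5, -0.2, -3.5]
width: 0.726
finger_force: 61.6
```

Emit:
{"api": "apply_moves", "payload": {
  "plan": [
    {"dx": -0.001, "dy": 0.001, "dz": 0.01, "wx": 0, "wy": 0, "wz": 0},
    {"dx": 0, "dy": 0, "dz": 0.015, "wx": 0, "wy": 0, "wz": 0},
    {"dx": 0, "dy": 0, "dz": 0.01, "wx": 0, "wy": 0, "wz": 0},
    {"dx": 0, "dy": 0, "dz": 0.004, "wx": 0, "wy": 0, "wz": 0},
    {"dx": 0, "dy": 0, "dz": 0.0015, "wx": 0, "wy": 0, "wz": 0},
    {"dx": 0, "dy": 0, "dz": 0.001, "wx": 0, "wy": 0, "wz": 0},
    {"dx": 0, "dy": 0, "dz": 0, "wx": 0, "wy": 0, "wz": 0},
    {"dx": 0, "dy": 0, "dz": 0, "wx": 0, "wy": 0, "wz": 0}
  ]
}}

```text
t: 20.92
tcp_pos: [462.8, 288.6, 79.2]
tcp_rot: [3.141, 0.001, -0.001]
ft_force: [-3.4, -1.8, 4.5]
width: 0.73
finger_force: 62.1
```

Emit:
{"api": "apply_moves", "payload": {
  "plan": [
    {"dx": 0, "dy": 0, "dz": 0, "wx": 0, "wy": 0, "wz": 0},
    {"dx": 0, "dy": 0, "dz": 0, "wx": 0, "wy": 0, "wz": 0},
    {"dx": 0, "dy": 0, "dz": 0, "wx": 0, "wy": 0, "wz": 0},
    {"dx": 0, "dy": 0, "dz": 0, "wx": 0, "wy": 0, "wz": 0},
    {"dx": 0, "dy": 0, "dz": 0, "wx": 0, "wy": 0, "wz": 0},
    {"dx": 0, "dy": 0, "dz": -0.015, "wx": 0, "wy": 0, "wz": 0},
    {"dx": 0, "dy": 0, "dz": -0.035, "wx": 0, "wy": 0, "wz": 0},
    {"dx": 0, "dy": 0, "dz": -0.035, "wx": 0, "wy": 0, "wz": 0},
    {"dx": 0, "dy": 0, "dz": -0.035, "wx": 0, "wy": 0, "wz": 0},
    {"dx": 0, "dy": 0, "dz": -0.03, "wx": 0, "wy": 0, "wz": 0}
  ],
  "jaw": 1
}}

```text
t: 21.75
tcp_pos: [463.7, 289.1, 230.8]
tcp_rot: [-3.141, -0.001, -0.003]
ft_force: [0.7, 0.8, -0.4]
width: 1.002
finger_force: 0.0
```

Emit:
{"api": "apply_moves", "payload": {
  "plan": [
    {"dx": 0, "dy": 0.02, "dz": 0, "wx": 0, "wy": 0, "wz": 0},
    {"dx": 0, "dy": 0.035, "dz": 0, "wx": 0, "wy": 0, "wz": 0},
    {"dx": 0, "dy": 0.035, "dz": 0, "wx": 0, "wy": 0, "wz": 0},
    {"dx": 0, "dy": 0.035, "dz": 0, "wx": 0, "wy": 0, "wz": 0},
    {"dx": 0, "dy": 0.035, "dz": 0, "wx": 0, "wy": 0, "wz": 0},
    {"dx": 0, "dy": 0.035, "dz": 0, "wx": 0, "wy": 0, "wz": 0},
    {"dx": 0, "dy": 0.035, "dz": 0, "wx": 0, "wy": 0, "wz": 0},
    {"dx": 0, "dy": 0.035, "dz": 0, "wx": 0, "wy": 0, "wz": 0},
    {"dx": 0, "dy": 0.035, "dz": 0, "wx": 0, "wy": 0, "wz": 0},
    {"dx": 0, "dy": 0.035, "dz": 0, "wx": 0, "wy": 0, "wz": 0}
  ]
}}

```text
t: 22.58
tcp_pos: [463.4, -47.8, 228.6]
tcp_rot: [3.141, 0.001, 0.002]
ft_force: [-0.1, 1.1, 0.1]
width: 1.002
finger_force: 0.0
```

Emit:
{"api": "apply_moves", "payload": {
  "plan": [
    {"dx": 0, "dy": 0.035, "dz": 0, "wx": 0, "wy": 0, "wz": 0},
    {"dx": 0, "dy": 0.035, "dz": 0, "wx": 0, "wy": 0, "wz": 0},
    {"dx": 0, "dy": 0.035, "dz": 0, "wx": 0, "wy": 0, "wz": 0},
    {"dx": 0, "dy": 0.035, "dz": 0, "wx": 0, "wy": 0, "wz": 0},
    {"dx": 0, "dy": 0.035, "dz": 0, "wx": 0, "wy": 0, "wz": 0},
    {"dx": 0, "dy": 0.028, "dz": 0.01, "wx": 0, "wy": 0, "wz": 0},
    {"dx": 0, "dy": 0.01, "dz": 0.03, "wx": 0, "wy": 0, "wz": 0},
    {"dx": 0, "dy": 0, "dz": 0.03, "wx": 0, "wy": 0, "wz": 0},
    {"dx": 0, "dy": 0, "dz": 0.02, "wx": 0, "wy": 0, "wz": 0},
    {"dx": 0, "dy": 0, "dz": 0, "wx": 0, "wy": 0, "wz": 0}
  ]
}}

```text
t: 23.42
tcp_pos: [461.0, -257.8, 134.2]
tcp_rot: [-3.136, 0.0, 0.011]
ft_force: [-0.9, 0.1, 0.4]
width: 1.003
finger_force: 0.0
```

Emit:
{"api": "apply_moves", "payload": {
  "plan": [
    {"dx": 0, "dy": 0, "dz": 0, "wx": 0, "wy": 0, "wz": 0},
    {"dx": 0, "dy": 0, "dz": 0, "wx": 0, "wy": 0, "wz": 0}
  ]
}}

```text
t: 23.58
tcp_pos: [464.6, -259.7, 139.6]
tcp_rot: [3.14, 0.002, 0.003]
ft_force: [-0.8, -0.6, 0.5]
width: 1.001
finger_force: 0.0
```

Emit:
{"api": "apply_moves", "payload": {
  "plan": [
    {"dx": -0.0035, "dy": -0.0027, "dz": 0.015, "wx": 0, "wy": 0, "wz": 0},
    {"dx": 0, "dy": 0, "dz": 0.02, "wx": 0, "wy": 0, "wz": 0},
    {"dx": 0, "dy": 0, "dz": 0.02, "wx": 0, "wy": 0, "wz": 0},
    {"dx": 0, "dy": 0, "dz": 0.018, "wx": 0, "wy": 0, "wz": 0},
    {"dx": 0, "dy": 0, "dz": 0, "wx": 0, "wy": 0, "wz": 0},
    {"dx": 0, "dy": 0, "dz": 0, "wx": 0, "wy": 0, "wz": 0},
    {"dx": 0, "dy": 0, "dz": 0, "wx": 0, "wy": 0, "wz": 0}
  ]
}}

```text
t: 24.17
tcp_pos: [461.6, -257.3, 67.3]
tcp_rot: [3.139, 0.002, 0.005]
ft_force: [-0.0, -0.1, -0.1]
width: 1.002
finger_force: 0.0
```

Emit:
{"api": "apply_moves", "payload": {
  "plan": [
    {"dx": 0, "dy": 0, "dz": 0, "wx": 0, "wy": 0, "wz": 0},
    {"dx": 0, "dy": 0, "dz": 0, "wx": 0, "wy": 0, "wz": 0},
    {"dx": 0, "dy": 0, "dz": 0, "wx": 0, "wy": 0, "wz": 0},
    {"dx": 0, "dy": 0, "dz": 0, "wx": 0, "wy": 0, "wz": 0},
    {"dx": 0, "dy": 0, "dz": 0, "wx": 0, "wy": 0, "wz": 0},
    {"dx": 0, "dy": 0, "dz": 0, "wx": 0, "wy": 0, "wz": 0},
    {"dx": 0, "dy": 0, "dz": 0, "wx": 0, "wy": 0, "wz": 0},
    {"dx": 0, "dy": 0, "dz": 0, "wx": 0, "wy": 0, "wz": 0},
    {"dx": 0, "dy": 0, "dz": 0, "wx": 0, "wy": 0, "wz": 0}
  ],
  "jaw": 0,
  "squeeze": 40
}}

```text
t: 24.92
tcp_pos: [460.5, -256.5, 66.3]
tcp_rot: [3.141, 0.001, 0.002]
ft_force: [-0.2, 0.9, 5.3]
width: 0.409
finger_force: 39.3
```

Emit:
{"api": "apply_moves", "payload": {
  "plan": [
    {"dx": 0, "dy": 0, "dz": -0.01, "wx": 0, "wy": 0, "wz": 0},
    {"dx": 0, "dy": 0, "dz": -0.025, "wx": 0, "wy": 0, "wz": 0},
    {"dx": 0, "dy": 0, "dz": -0.025, "wx": 0, "wy": 0, "wz": 0},
    {"dx": 0, "dy": -0.01, "dz": -0.01, "wx": 0, "wy": 0, "wz": 0},
    {"dx": -0.003, "dy": -0.025, "dz": 0, "wx": 0, "wy": 0, "wz": 0},
    {"dx": -0.003, "dy": -0.025, "dz": 0, "wx": 0, "wy": 0, "wz": 0},
    {"dx": -0.003, "dy": -0.025, "dz": 0, "wx": 0, "wy": 0, "wz": 0},
    {"dx": -0.003, "dy": -0.025, "dz": 0, "wx": 0, "wy": 0, "wz": 0},
    {"dx": -0.003, "dy": -0.025, "dz": 0, "wx": 0, "wy": 0, "wz": 0},
    {"dx": -0.003, "dy": -0.025, "dz": 0, "wx": 0, "wy": 0, "wz": 0}
  ]
}}

```text
t: 25.75
tcp_pos: [441.1, -94.6, 135.2]
tcp_rot: [-3.141, -0.001, 0.001]
ft_force: [0.8, 0.4, -0.3]
width: 0.408
finger_force: 39.7
```

Emit:
{"api": "apply_moves", "payload": {
  "plan": [
    {"dx": -0.003, "dy": -0.025, "dz": 0, "wx": 0, "wy": 0, "wz": 0},
    {"dx": -0.003, "dy": -0.025, "dz": 0, "wx": 0, "wy": 0, "wz": 0},
    {"dx": -0.001, "dy": -0.018, "dz": 0, "wx": 0, "wy": 0, "wz": 0},
    {"dx": 0, "dy": -0.008, "dz": 0, "wx": 0, "wy": 0, "wz": 0},
    {"dx": 0, "dy": 0, "dz": 0, "wx": 0, "wy": 0, "wz": 0},
    {"dx": 0, "dy": 0, "dz": 0, "wx": 0, "wy": 0, "wz": 0},
    {"dx": 0, "dy": 0, "dz": 0, "wx": 0, "wy": 0, "wz": 0}
  ]
}}

```text
t: 26.33
tcp_pos: [435.3, -21.2, 135.4]
tcp_rot: [3.141, 0.001, 0.001]
ft_force: [-0.3, -0.3, 0.1]
width: 0.411
finger_force: 39.7
```

Run:
```python
from h import *
from plant import manip,imaging
print(manip.observe()["tcp_pos"])
fr=[]
for n in("wrist","scene"):
    d=imaging.get_image(n); fr.append(d["pixels"][:,:,::-1])
    q=cloud(d).reshape(-1,3);q=q[np.isfinite(q[:,2])]
    near=lambda c,r,a,b:q[(np.hypot(q[:,0]-c[0],q[:,1]-c[1])<r)&(q[:,2]>a)&(q[:,2]<b)]
    m=near((435,-21),30,55,100)
    if len(m)>15: print(n,"salt",circ(m,22),np.percentile(m[:,2],1))
    m=near((464,289),42,50,90)
    if len(m)>15: print(n,"jam",circ(m,32.5),np.percentile(near((464,289),30,30,140)[:,2],97))
    m=near((435,-21),72,38,48)
    if len(m)>15: print(n,"small",cv2.minAreaRect(m[:,:2].astype(np.float32)))
cv2.imwrite("pics/m5.png",cv2.resize(np.hstack(fr),(800,300)))
```

```text
[435.27298585 -21.18057038 135.42149091]
wrist salt (array([434.60520769, -22.03351218]), np.float64(0.7712085231709493)) 71.80915065267902
wrist small ((442.93426513671875, -23.543346405029297), (98.4046401977539, 84.32569122314453), 84.78260040283203)
scene salt (array([436.47875451, -21.66416535]), np.float64(1.0948707071584252)) 70.72645686413941
scene jam (array([463.18314419, 289.05205217]), np.float64(1.0962978548745916)) 109.27557369623435
scene small ((435.1586608886719, -19.820377349853516), (102.92418670654297, 102.33727264404297), 84.55665588378906)
```

View pics/m5.png

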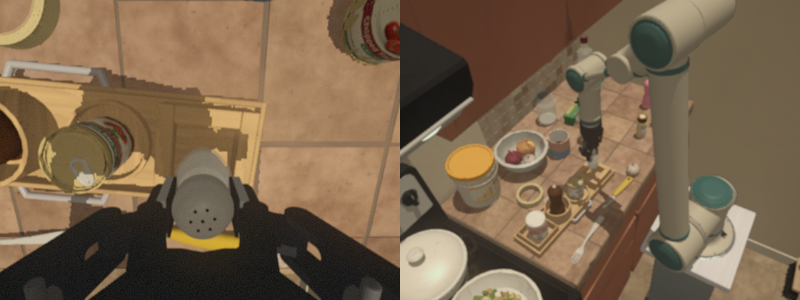

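The jam jar stands in the wide box (scene panel (537,225)). The salt shaker is centred over the small opening (wrist panel (205,190)), so I'll lower it.

Emit:
{"api": "apply_moves", "payload": {
  "plan": [
    {"dx": 0, "dy": -0.0008, "dz": 0.01, "wx": 0, "wy": 0, "wz": 0},
    {"dx": 0, "dy": 0, "dz": 0.015, "wx": 0, "wy": 0, "wz": 0},
    {"dx": 0, "dy": 0, "dz": 0.015, "wx": 0, "wy": 0, "wz": 0},
    {"dx": 0, "dy": 0, "dz": 0.01, "wx": 0, "wy": 0, "wz": 0},
    {"dx": 0, "dy": 0, "dz": 0.004, "wx": 0, "wy": 0, "wz": 0},
    {"dx": 0, "dy": 0, "dz": 0.0015, "wx": 0, "wy": 0, "wz": 0},
    {"dx": 0, "dy": 0, "dz": 0.001, "wx": 0, "wy": 0, "wz": 0},
    {"dx": 0, "dy": 0, "dz": 0, "wx": 0, "wy": 0, "wz": 0},
    {"dx": 0, "dy": 0, "dz": 0, "wx": 0, "wy": 0, "wz": 0}
  ]
}}

```text
t: 27.18
tcp_pos: [435.5, -19.9, 79.4]
tcp_rot: [3.141, 0.001, 0.002]
ft_force: [-0.3, -0.3, -1.1]
width: 0.41
finger_force: 39.7
```

Emit:
{"api": "apply_moves", "payload": {
  "plan": [
    {"dx": 0, "dy": 0, "dz": 0.0012, "wx": 0, "wy": 0, "wz": 0},
    {"dx": 0, "dy": 0, "dz": 0.001, "wx": 0, "wy": 0, "wz": 0},
    {"dx": 0, "dy": 0, "dz": 0, "wx": 0, "wy": 0, "wz": 0},
    {"dx": 0, "dy": 0, "dz": 0, "wx": 0, "wy": 0, "wz": 0}
  ]
}}

```text
t: 27.52
tcp_pos: [436.1, -19.8, 78.2]
tcp_rot: [3.141, 0.002, 0.005]
ft_force: [-1.4, 0.4, 10.1]
width: 0.409
finger_force: 41.3
```

Emit:
{"api": "apply_moves", "payload": {
  "plan": [
    {"dx": 0, "dy": 0, "dz": 0, "wx": 0, "wy": 0, "wz": 0},
    {"dx": 0, "dy": 0, "dz": 0, "wx": 0, "wy": 0, "wz": 0},
    {"dx": 0, "dy": 0, "dz": 0, "wx": 0, "wy": 0, "wz": 0},
    {"dx": 0, "dy": 0, "dz": 0, "wx": 0, "wy": 0, "wz": 0},
    {"dx": 0, "dy": 0, "dz": 0, "wx": 0, "wy": 0, "wz": 0},
    {"dx": 0, "dy": 0, "dz": -0.01, "wx": 0, "wy": 0, "wz": 0},
    {"dx": 0, "dy": 0, "dz": -0.03, "wx": 0, "wy": 0, "wz": 0},
    {"dx": 0, "dy": 0, "dz": -0.035, "wx": 0, "wy": 0, "wz": 0},
    {"dx": 0, "dy": 0, "dz": -0.035, "wx": 0, "wy": 0, "wz": 0},
    {"dx": 0, "dy": 0, "dz": -0.03, "wx": 0, "wy": 0, "wz": 0}
  ],
  "jaw": 0.85
}}

```text
t: 28.35
tcp_pos: [435.0, -19.7, 218.7]
tcp_rot: [3.141, 0.001, 0.002]
ft_force: [0.1, -0.1, 0.5]
width: 0.853
finger_force: 0.0
```

Emit:
{"api": "apply_moves", "payload": {
  "plan": [
    {"dx": 0, "dy": 0.02, "dz": -0.02, "wx": 0, "wy": 0, "wz": 0},
    {"dx": 0, "dy": 0.03, "dz": 0, "wx": 0, "wy": 0, "wz": 0},
    {"dx": 0, "dy": 0.03, "dz": 0, "wx": 0, "wy": 0, "wz": 0},
    {"dx": 0, "dy": 0.03, "dz": 0, "wx": 0, "wy": 0, "wz": 0},
    {"dx": 0, "dy": 0.03, "dz": 0, "wx": 0, "wy": 0, "wz": 0},
    {"dx": 0, "dy": 0.02, "dz": 0, "wx": 0, "wy": 0, "wz": 0},
    {"dx": 0, "dy": 0, "dz": 0, "wx": 0, "wy": 0, "wz": 0},
    {"dx": 0, "dy": 0, "dz": 0, "wx": 0, "wy": 0, "wz": 0},
    {"dx": 0, "dy": 0, "dz": 0, "wx": 0, "wy": 0, "wz": 0},
    {"dx": 0, "dy": 0, "dz": 0, "wx": 0, "wy": 0, "wz": 0}
  ]
}}

```text
t: 29.18
tcp_pos: [434.9, -178.6, 236.5]
tcp_rot: [-3.141, -0.003, 0.001]
ft_force: [0.6, 0.1, 0.6]
width: 0.849
finger_force: 0.0
```

Run:
```python
from h import *
from plant import imaging
d=imaging.get_image("scene")
q=cloud(d).reshape(-1,3);q=q[np.isfinite(q[:,2])]
for n,c,r in(("mill",(455,186),29),("tin",(444.5,83),28),("jam",(463,289),31),("salt",(435.5,-20.5),22),("spice",(380,-329),20),("ltin",(564,-202),36)):
    m=q[np.hypot(q[:,0]-c[0],q[:,1]-c[1])<r]; t=np.percentile(m[:,2],97); print(n,t.round(1),m[m[:,2]>t-5].mean(0).round(1))
a=d["pixels"][120:370,150:400,::-1]; cv2.imwrite("pics/m6.png",cv2.resize(a,(600,600),interpolation=cv2.INTER_CUBIC))
```

```text
mill 152.9 [453.7 190.4 152.5]
tin 84.8 [444.9  82.8  82. ]
jam 109.1 [462.2 289.5 106.4]
salt 102.3 [435.8 -15.1 100.4]
spice 107.5 [ 381.1 -327.4  105.5]
ltin 593.0 [ 575.4 -187.3  595.2]
```

View pics/m6.png

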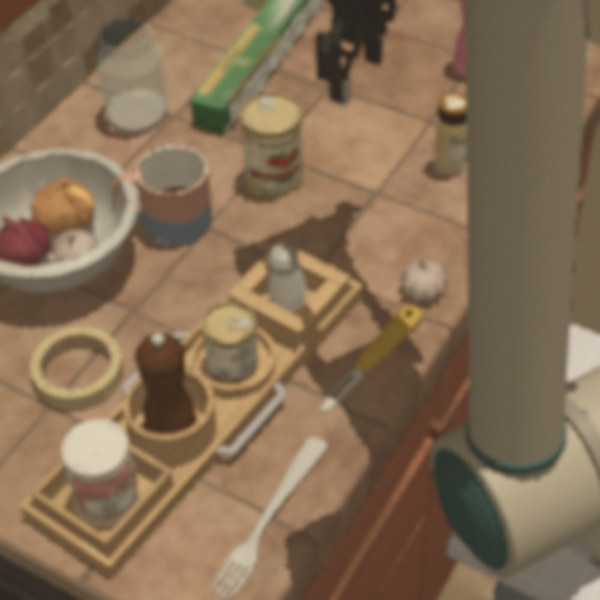

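All four stand upright in their pockets: jam jar (98,470), mill (160,380), tin (230,345) and salt shaker (285,280). The large tin (272,145) and spice jar (452,135) are where they were, and the top heights agree with the pocket floors.

```bash
python3 -c "
from plant import order
print(order.hand_in())"
```

```text
the job is handed in; nothing more can be done
None
```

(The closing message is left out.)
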